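Click the length stop into the red notch and butt the bar against it

TASK

Set up the length stop for the next cut: push the yellow sliding stop along its rail until its spring pin drops into the notch at the red tab, then push the aluminium bar along its channel until its end butts against the stop, with the stop still clicked into that notch. Only push: nothing is to be picked up, and the other things on the bench stay where they are.

Things in the scene. Friction and masses are not known exactly. Their poses are not given: they have to be found in the camera images.
- rail: fixed stop rail. Origin: underside centre of its dark base plate; x away from the robot, y along the rail, z up, turned by the rail's yaw; 'rail x/y/z' below are in this frame, mm. Base plate 8 thick, x -77.5 to 47.5, y -195 to 195. Grey rail with a notched steel strip: x -11 to 19, top at z 40; 16 mm wide V notches centred at y = 90, 45 and 0.
- channel (a point): middle of the floor of the bar's channel, in front of the rail: rail x = -28, y = 0, z = 8. The channel runs the rail's whole length, rail x -45 to -11, closed towards the robot by a low lip 6 mm thick (top at rail z 18). The three coloured tabs lie on the base plate in front of the lip.
- stop (a joint): place of the yellow sliding stop, m: its middle is at rail y = 0.15 - value, so it grows towards the rail's -y. Range 0 to 0.165, notches at 0.06, 0.105, 0.15; starts at 0 to 0.025, before them all. Friction 1 to 2 N; a notch holds it with 10 to 15 N, and other notches on the way are pushed through. Within 3 mm of a notch's middle the pin pulls the stop in by itself.
- stop_mid (a point): point in the stop's yellow block, at rail x = 4, z = 70, halfway along its length (axes as the rail). The block is 40 mm long: 20 mm to either side along y; it spans rail x -16 to 30, z 46 to 86. Push its flat +y face to move the stop towards -y. The black pin head, 16 mm across, stands on top up to rail z 104.
- stop_face (a point): centre of the low part of the steel stop plate's face that looks to the rail's -y, which the bar must meet (axes as the rail; rail x = -29, z = 23). The plate is 30 wide, 12 thick and hangs in the channel from rail z 12 to 78; the face lies 20 mm towards -y of stop_mid.
- pin (a joint): drop of the stop's spring pin, m: 0 to 0.001 while its nose rides on the strip, about 0.0055 when it sits in a notch (the black head sinks by as much). The spring presses it down with about 10 N.
- tab_red: red flat tab, 22 x 14 x 7 mm, on the base strip in front of the lip at rail x = -62.5; its middle (origin: underside centre, y along the rail) stands exactly beside one of the three notches, a different one from run to run.
- tab_white: white tab of the same size beside another notch (not the one wanted).
- tab_blue: blue tab of the same size beside the remaining notch (not the one wanted).
- bar: loose aluminium bar, 30 wide (x), 90 long (y), 30 high, 0.2 kg, lying in the channel on the -y side of the stop; origin: centre of its underside, y along the rail. Its top is at rail z 38, 20 mm above the lip. Push on its end that looks to the rail's -y (45 mm from the origin). It slides with 1 to 2 N.
- bar_front (a point): centre of the bar's end that looks to the rail's +y and must meet stop_face.
- jar: sand-coloured screw-cap jar with black cap, 62 mm across, 85 high, standing behind the rail; leave alone. Origin: underside centre.
- bush: bare steel tube, 42 mm across, 66 high, standing behind the rail; leave alone. Origin: underside centre.
- ball_joint2: steel ball joint standing on end, 47 mm across, 99 high, in front of the rail; leave alone. Origin: underside centre.
- tape: roll of grey tape, 85 mm across, 25 high, lying near the rail; leave alone. Origin: underside centre.
- driver: screwdriver with red handle, 194 mm long, lying behind the rail; leave alone. Origin: underside centre.
Mind the look-alikes: they are no part of the job. Leave any brown or green look-alike of the bar alone.

How it is judged:
By the outcome, as a careful person would: the job done as asked, in the order asked, and still so for the second after the job is handed in, with the robot touching nothing.
It also fails if it takes over 48 s, if anything falls off the work surface, if the arm or the gripper's body presses on something with over 40 N, if the wrist force passes 120 N, or if a joint passes its speed limit or range.

ROBOT

A 7-joint arm with a two-finger parallel gripper is mounted at the origin on a cart in front of the work surface, level with it; the furniture and walls round the work are solid. World frame = base frame: x ahead of the robot, y to its left, z up, the work surface at z = 0. Lengths are in m, angles in rad, forces in N, time in s.
With the tool pointing down it reaches from about 0.4 to 0.75 m from the base axis. Payload 19.5 kg.
Tool frame: the origin (TCP) lies midway between the tips of the shut fingers; the grasp point (between the pads) lies 19 mm behind it; z points along the fingers, y is the line along which they close (so a half turn about z gives the same grasp; the last joint's range is limited). The gripper opens to 85 mm and grips with 20 to 120 N. Pads are 22 mm wide; open, the fingers measure 114 mm over their backs; the gripper's body (76 mm by 85 mm) begins 54 mm behind the grasp point. The pads swing forward as they close: fully open they stand 13 mm farther back than shut.
Start: joints at [-1.391, 0.707, -0.028, 1.485, 0.022, 0.951, -0.075], TCP at [0.126, 0.561, 0.231] pointing down, gripper open.
Joint ranges: [-2.71, 2.71], [-0.32, 2.16], [-1.57, 1.52], [0, 2.45], [-1.46, 4.6], [0, 2.02], [-2.83, 2.83]. Speed limits (rad/s): [1.89, 1.89, 2.57, 2.57, 3.01, 3.01, 3.01].

INTERFACE

Orientations are given as a 3x3 rotation matrix whose columns are the frame's x, y, z axes.
In Python, from station import read_state, read_camera, hand_in gives the robot as it stands.
- The arm moves only by the tool carry_out, never from a script. Its argument "rows" is a list that holds one entry, the list of rows, each a list of 7 numbers: the turn, a rotation vector about the tool's x, y, z normalised to -1 to 1, where 1 is 2 rad, then the shift along the tool's x, y, z normalised to -1 to 1, where 1 is 0.3 m, then the opening, from 0 (shut) to 1 (fully open). A call has 1 to 5 rows; each row is the pose to reach, as a shift and turn from the pose commanded when the call began, along the tool's axes at that moment; what a row does not reach only later rows make up. A row lasts 1/12 s, in which the tool goes at most 41.7 mm and 7.16 degrees, less where a joint would pass 70% of its speed; a pose out of reach is approached as far as the arm can. A call with a number of a shift or a turn outside -1 to 1 is refused whole. A call with a gripper value outside its range is refused whole. The fingers move at their own pace and stop on an object; the grip force is fixed at half the most. Time passes only in rows, so rows that repeat a pose let the fingers close. It gives the time, the measured TCP pose, the force, the opening and the grip force at its end, in the units of the state.
- read_state(): the state, without advancing time (a new reading comes with each control period).
- read_camera(name): name is "scene" or "top"; returns a dict with "color" (480x640x3 uint8, blue, green, red), "vertical_fov" (degrees; the focal length in pixels is half the picture's height over the tangent of half this angle, whatever the lens; pixels are square), "cx", "cy" (the principal point, pixels), "R" (3x3) and "t" (3): a world point X has camera coordinates R X + t. Camera axes: x right, y down, z forward; pixel columns grow to the right and rows downward; lengths in m; the calibration is good to about 2 mm. A picture is of the moment at which its call begins. There is no depth.
- hand_in(): hands the job in; it is judged then, once.
The state is a dict: "time": time; "qpos": joint angles; "joint_velocities": joint speeds; "joint_torque": joint torques, N m; "ee_pos": TCP position; "orientation": TCP orientation; "force": force on the tool from outside, world axes, zero at the start; "wrist_torque": the same for the moment, N m; "finger_gap": finger opening in m; "finger_force": force on a finger pad.
Only numpy, scipy, OpenCV 4.12 (cv2) and the standard library are available. Lean on these libraries where they do the work, as an engineer would, in place of code of your own. Each camera call takes 0.05 s, during which the arm holds its last target. There are 200 camera calls.

## Working session

There is one attempt and no reset: what is moved stays moved. The work goes in short steps, Python scripts to look and compute and a tool call to move; the robot and the scene stay as the last step left them, time stands still between calls to the robot, and variables do not carry over. Pictures are saved under pics/ and viewed, at most 10 in all, crops included, and the job is handed in when it is done.

Besides the shell and the picture viewer there is one more tool, called after "Emit:" by a JSON object that holds its "api" and its "payload", one argument or row to a line. carry_out: Moves the arm, as the interface text tells. Scaled input: -1 to 1 covers 0.3 m each way for a shift and 2 rad each way for a turn. Its arguments: {"type":"object","properties":{"rows":{"type":"array","items":{"type":"array","items":{"type":"array","items":{"type":"number"}}}}},"required":["rows"]}

```bash
mkdir -p pics; python3 - <<'E'
from station import *
import cv2
for n in("scene","top"):
    c=read_camera(n);cv2.imwrite(f"pics/{n}0.png",c["color"]);print(n,c["vertical_fov"],c["cx"],c["cy"],c["R"],c["t"])
s=read_state();print(s["time"],s["ee_pos"],s["orientation"],s["force"],s["finger_gap"])
E
```

```text
scene 56.36379163186198 318.6754723553089 239.54718749379862 [[-0.7601715  -0.64947231  0.01802762]
 [-0.37762504  0.41907005 -0.82569947]
 [ 0.52871411 -0.63448089 -0.56382212]] [0.39753851 0.2988717  0.53515933]
top 44.14636214188294 321.21436750087776 235.5839426609984 [[ 0.01472594 -0.99980469  0.01318082]
 [-0.99342913 -0.01612581 -0.11330718]
 [ 0.1134976  -0.01142566 -0.99347257]] [-0.07550982  0.57241494  1.10868135]
0.1 [0.12644988 0.56068307 0.23089535] [[-9.75507783e-01  2.19964853e-01 -1.69612087e-04]
 [ 2.19964914e-01  9.75507318e-01 -9.53180261e-04]
 [-4.42083238e-05 -9.67143471e-04 -9.99999531e-01]] [ 0.16620727 -0.14119342 -0.1243425 ] 0.08550587918814707
```

View pics/scene0.png

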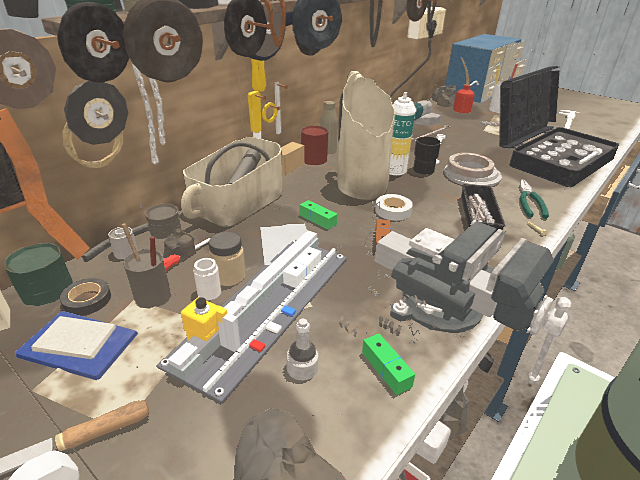

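View pics/top0.png

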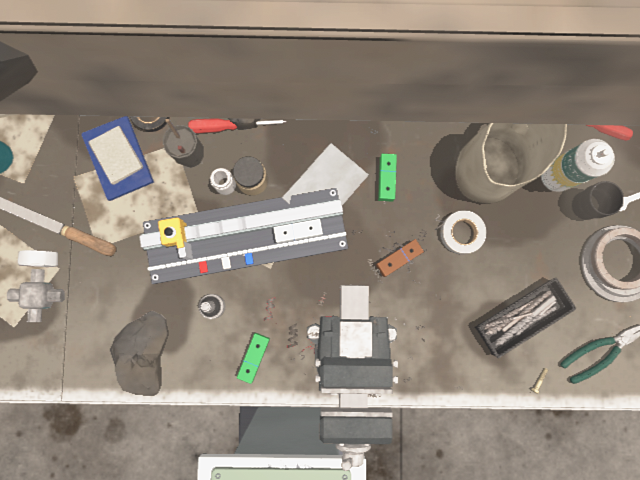

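The top view shows the rail running from (145,240) to (345,215), with the stop at (172,232) and its pin at (169,232). The tabs are red (203,267), white (226,262) and blue (249,258). The bar candidates are aluminium in the channel (297,232), brown (400,258), and green at (388,177) and (253,357). The aluminium one in the channel is the right one. I'll enlarge to confirm this and read off points.

```bash
python3 - <<'E'
import cv2
a=cv2.imread("pics/top0.png")[180:292,130:360]
cv2.imwrite("pics/topc.png",cv2.resize(a,None,fx=3.4,fy=3.4,interpolation=cv2.INTER_CUBIC))
a=cv2.imread("pics/scene0.png")[225:405,150:355]
cv2.imwrite("pics/scenec.png",cv2.resize(a,None,fx=3.3,fy=3.3,interpolation=cv2.INTER_CUBIC))
E
```

```text
(no output)
```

View pics/topc.png

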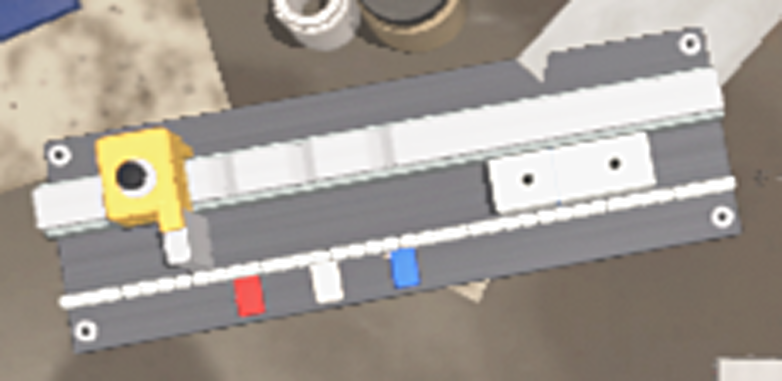

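View pics/scenec.png

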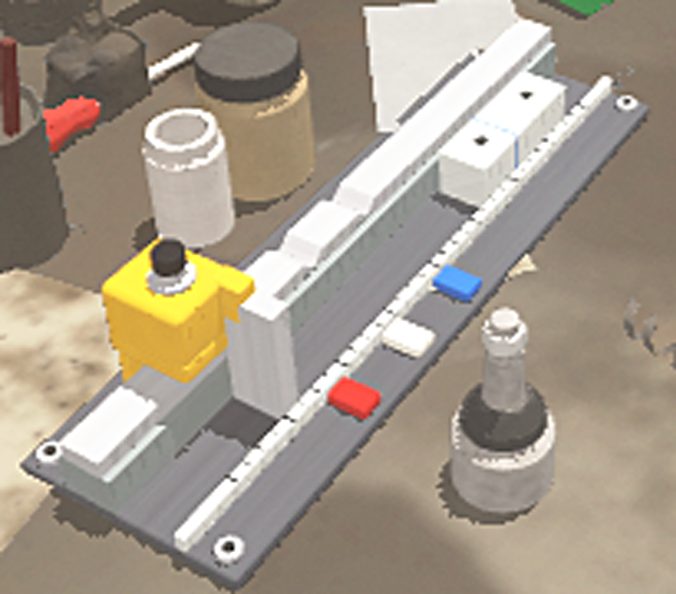

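The red tab (top crop 249,297) is the one nearest the +y end, so it stands at notch y=90. The aluminium bar, crop (490–655, 133–213), lies in the channel and is silver, so it is the right one. Next I fit the rail pose.

```bash
cat > h.py <<'E'
import numpy as np
from scipy.optimize import least_squares
from station import *
def cam(n):
    c=read_camera(n);c["f"]=240/np.tan(np.radians(c["vertical_fov"]/2));return c
def proj(c,X):
    p=np.asarray(X)@np.array(c["R"]).T+c["t"];return p[:,:2]/p[:,2:]*c["f"]+[c["cx"],c["cy"]]
def W(q,X):
    X=np.asarray(X,float);c,s=np.cos(q[2]),np.sin(q[2])
    return X@np.array([[c,s,0],[-s,c,0],[0,0,1]])+[q[0],q[1],0]
E
cat > fit.py <<'E'
from h import *
T,S=cam("top"),cam("scene")
ti=lambda p:(np.array(p,float)+.5)/3.4-.5+[130,180]
si=lambda p:(np.array(p,float)+.5)/3.3-.5+[150,225]
C=np.array([[47.5,195,8],[47.5,-195,8],[-77.5,-195,8],[-77.5,195,8]])/1e3
pt=ti([[45,143],[705,28],[740,235],[77,352]]); ps=si([[22,466],[648,112],[238,588]])
tab=np.array([[-62.5,90,15],[-62.5,45,15],[-62.5,0,15]])/1e3
tt=ti([[249,296],[327,282],[405,267]])
r=lambda q:np.r_[(proj(T,W(q,C))-pt).ravel(),(proj(T,W(q,tab))-tt).ravel(),(proj(S,W(q,C[[0,2,3]]))-ps).ravel()]
o=least_squares(r,[.45,.2,0]);q=o.x;print(q,np.round(o.fun,1))
np.save("q.npy",q)
pin=least_squares(lambda y:(proj(T,W(q,[[.004,y[0],.104]]))-ti([131,176])).ravel(),[.1]);print("pin y",pin.x,pin.fun)
B=lambda y:np.array([[-13,y+45,38],[-13,y-45,38],[-43,y-45,38],[-43,y+45,38]])/1e3
b=least_squares(lambda y:(proj(T,W(q,B(y[0])))-ti([[490,160],[648,133],[655,185],[497,213]])).ravel(),[-80]);print("bar y",b.x,b.fun)
print("ball/jar/bush approx:")
def back(c,p,z):
    d=np.array(c["R"]).T@np.array([(p[0]-c["cx"])/c["f"],(p[1]-c["cy"])/c["f"],1]);o=-np.array(c["R"]).T@c["t"]
    return o+d*(z-o[2])/d[2]
for n,p,z in[("jar",(249,173),.085),("bush",(222,179),.066),("ball",(208,303),.099)]:
    print(n,back(T,p,z))
E
python3 fit.py
```

```text
[0.58903603 0.08592439 0.19549768] [-0.9  0.2 -0.4 -0.5  0.9  0.1 -0.9  1.4  0.   0.4 -0.   0.4 -0.1  0.6
 -1.2 -0.6  1.1 -2.2 -0.4 -1.2]
pin y [0.12599639] [0.00157445 0.00882969]
bar y [-104.47853516] [-0.11231312  0.41182432 -0.5132188   0.10009938  0.2307575   0.02347896
  0.50608244  0.10506858]
ball/jar/bush approx:
jar [0.68255412 0.07000348 0.085     ]
bush [0.67429845 0.1227714  0.066     ]
ball [0.44130749 0.13487326 0.099     ]
```

```bash
cat > go.py <<'E'
import sys
from h import *
from scipy.spatial.transform import Rotation as Ro
q=np.load("q.npy");s=read_state();R=np.array(s["orientation"]);p=np.array(s["ee_pos"])
c,n=np.cos(q[2]),np.sin(q[2]);A=np.array([[c,-n,0],[n,c,0],[0,0,1]])
print("t",s["time"],"rail mm",np.round(A.T@(p-[q[0],q[1],0])*1e3,1),"F rail",np.round(A.T@s["force"],1),"gap",round(s["finger_gap"],4))
if len(sys.argv)>1:
    t=W(q,[np.array(sys.argv[1:4],float)/1e3])[0]
    G=A@np.diag([-1,1,-1.])
    print("turn",np.round(Ro.from_matrix(R.T@G).as_rotvec()/2,4),"shift",np.round(R.T@(t-p)/.3,4))
E
python3 go.py 4 185 230
```

```text
t 0.2 rail mm [-361.6  555.7  231. ] F rail [0.6 0.4 0.3] gap 0.0855
turn [-3.000e-04 -1.000e-04 -2.086e-01] shift [-1.6147 -0.6359  0.0038]
```

Emit:
{"api": "carry_out", "payload": {
  "rows": [
    [[0,0,-0.2085,-0.62,-0.25,0,0],[0,0,-0.2085,-0.62,-0.25,0,0],[0,0,-0.2085,-0.62,-0.25,0,0],[0,0,-0.2085,-0.62,-0.25,0,0],[0,0,-0.2085,-0.62,-0.25,0,0]]
  ]
}}

```text
time: 0.62
ee_pos: [0.2939, 0.4446, 0.2313]
orientation: [[-0.981, -0.196, 0.0], [-0.196, 0.981, -0.001], [-0.0, -0.001, -1.0]]
force: [0.8, 0.4, 0.4]
finger_gap: 0.0252
finger_force: 0.0
```

```bash
python3 go.py 4 185 160
```

```text
t 0.6167 rail mm [-219.9  409.2  231.3] F rail [0.9 0.2 0.4] gap 0.0252
turn [-0.0004  0.0002  0.0008] shift [-0.7449 -0.7483  0.2383]
```

Emit:
{"api": "carry_out", "payload": {
  "rows": [
    [[0,0,0,-0.48,-0.48,0,0],[0,0,0,-0.48,-0.48,0,0],[0,0,0,-0.48,-0.48,0,0],[0,0,0,-0.48,-0.48,0,0],[0,0,0,-0.48,-0.48,0,0]]
  ]
}}

```text
time: 1.03
ee_pos: [0.4627, 0.3313, 0.2313]
orientation: [[-0.981, -0.193, 0.0], [-0.193, 0.981, -0.0], [-0.0, -0.001, -1.0]]
force: [0.3, 1.1, 0.2]
finger_gap: -0.0002
finger_force: 0.0
```

```bash
python3 go.py 4 185 100
```

```text
t 1.0333 rail mm [-76.3 265.3 231.3] F rail [0.6 1.  0.2] gap -0.0002
turn [-0.0003  0.0001 -0.0007] shift [-0.2679 -0.267   0.4377]
```

Emit:
{"api": "carry_out", "payload": {
  "rows": [
    [[0,0,0,-0.268,-0.267,0.2,0],[0,0,0,-0.268,-0.267,0.3,0],[0,0,0,-0.268,-0.267,0.3,0],[0,0,0,-0.268,-0.267,0.4,0],[0,0,0,-0.268,-0.267,0.4,0]]
  ]
}}

```text
time: 1.45
ee_pos: [0.5551, 0.2664, 0.1051]
orientation: [[-0.982, -0.191, -0.006], [-0.19, 0.982, -0.005], [0.006, -0.004, -1.0]]
force: [-1.5, -1.2, -0.8]
finger_gap: 0.0
finger_force: 0.0
```

```bash
python3 go.py 4 177 56; python3 -c "
from h import *;import cv2
for n,a in(('top',(170,290,110,270)),('scene',(200,380,110,310))):
    i=read_camera(n)['color'][a[0]:a[1],a[2]:a[3]];cv2.imwrite(f'pics/{n}1.png',cv2.resize(i,(400,int(400*i.shape[0]/i.shape[1])),interpolation=2))
a,b=cv2.imread('pics/top1.png'),cv2.imread('pics/scene1.png');h=max(len(a),len(b))
P=lambda x:cv2.copyMakeBorder(x,0,h-len(x),0,0,0)
cv2.imwrite('pics/both1.png',cv2.hconcat([P(a),P(b)]))"
```

```text
t 1.45 rail mm [  1.8 183.6 105.1] F rail [-1.7 -0.8 -0.8] gap 0.0
turn [-0.0018 -0.0032 -0.0019] shift [-0.0084 -0.0215  0.1638]
```

View pics/both1.png

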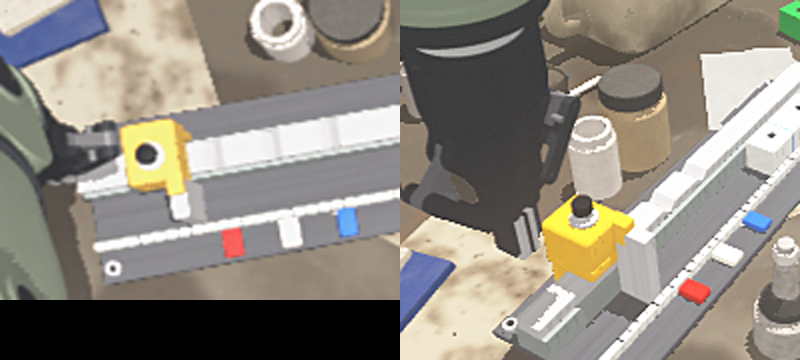

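The picture shows the shut fingers beside the block's +y face, with a clear gap: top at about (110,140), scene at about (530,240). The finger stands in line with the block, so I descend and then push.

Emit:
{"api": "carry_out", "payload": {
  "rows": [
    [[-0.002,-0.003,-0.002,-0.008,0,0.1,0],[-0.002,-0.003,-0.002,-0.008,0,0.16,0],[-0.002,-0.003,-0.002,-0.008,0,0.16,0],[-0.002,-0.003,-0.002,-0.008,-0.03,0.16,0]]
  ]
}}

```text
time: 1.88
ee_pos: [0.5584, 0.2648, 0.065]
orientation: [[-0.98, -0.201, 0.006], [-0.201, 0.98, 0.007], [-0.007, 0.006, -1.0]]
force: [0.4, 0.4, -0.1]
finger_gap: -0.0002
finger_force: 0.0
```

```bash
python3 go.py 4 150 56
```

```text
t 1.8833 rail mm [  4.7 181.4  65. ] F rail [ 0.5  0.4 -0.1] gap -0.0002
turn [0.0029 0.0035 0.0034] shift [ 0.0033 -0.1049  0.0294]
```

Emit:
{"api": "carry_out", "payload": {
  "rows": [
    [[0.0015,0.002,0.002,0,-0.017,0.015,0],[0.0015,0.002,0.002,0,-0.034,0.015,0],[0.0015,0.002,0.002,0,-0.05,0.015,0],[0.0015,0.002,0.002,0,-0.05,0.015,0]]
  ]
}}

```text
time: 2.22
ee_pos: [0.5628, 0.2461, 0.0595]
orientation: [[-0.981, -0.193, 0.003], [-0.193, 0.981, 0.001], [-0.003, 0.0, -1.0]]
force: [-0.6, -0.7, -0.2]
finger_gap: -0.0005
finger_force: 0.0
```

```bash
python3 go.py 4 150 56
```

```text
t 2.2167 rail mm [  5.4 162.3  59.5] F rail [-0.7 -0.6 -0.2] gap -0.0005
turn [ 0.0002  0.0015 -0.0008] shift [ 0.0047 -0.0409  0.0118]
```

Emit:
{"api": "carry_out", "payload": {
  "rows": [
    [[0,0,0,0.005,-0.01,0,0],[0,0,0,0.005,-0.02,0,0],[0,0,0,0.005,-0.03,0,0],[0,0,0,0.005,-0.04,0,0]]
  ]
}}

```text
time: 2.55
ee_pos: [0.5626, 0.2367, 0.0591]
orientation: [[-0.981, -0.195, 0.002], [-0.195, 0.981, 0.003], [-0.002, 0.003, -1.0]]
force: [-3.8, 7.5, 3.0]
finger_gap: 0.0001
finger_force: 3.7
```

```bash
cat > pin.py <<'E'
from h import *
import cv2
q=np.load("q.npy");c=cam("top")
def dark(c,y0,z):
    hsv=c["color"].astype(int).max(2);u=proj(c,W(q,[[.004,y0,z]]))[0]
    v,w=np.mgrid[:480,:640];m=(hsv<60)&(np.hypot(w-u[0],v-u[1])<9)
    return np.array([w[m].mean(),v[m].mean()]),m.sum()
import sys
y=float(sys.argv[1])/1e3
p,n=dark(c,y,.104)
o=least_squares(lambda y:proj(c,W(q,[[.004,y[0],.104]]))[0]-p,[y]);print("pin y mm",o.x*1e3,n,o.fun)
E
python3 go.py;python3 pin.py 120
```

```text
t 2.55 rail mm [  3.3 153.1  59.1] F rail [-2.2  8.1  3. ] gap 0.0001
pin y mm [125.72950652] 19 [-0.46461027 -2.60558526]
```

Emit:
{"api": "carry_out", "payload": {
  "rows": [
    [[0,0,0,0,-0.01,0,0],[0,0,0,0,-0.02,0,0],[0,0,0,0,-0.02,0,0]]
  ]
}}

```text
time: 2.85
ee_pos: [0.5641, 0.2293, 0.0589]
orientation: [[-0.981, -0.194, 0.002], [-0.194, 0.981, 0.002], [-0.002, 0.001, -1.0]]
force: [0.2, 0.3, 0.8]
finger_gap: 0.0002
finger_force: 0.2
```

```bash
python3 go.py; python3 -c "
from h import *;import cv2
for n,a in(('top',(170,290,110,270)),('scene',(200,380,110,310))):
    i=read_camera(n)['color'][a[0]:a[1],a[2]:a[3]];cv2.imwrite(f'pics/{n}1.png',cv2.resize(i,(400,int(400*i.shape[0]/i.shape[1])),interpolation=2))
a,b=cv2.imread('pics/top1.png'),cv2.imread('pics/scene1.png');h=max(len(a),len(b))
P=lambda x:cv2.copyMakeBorder(x,0,h-len(x),0,0,0)
cv2.imwrite('pics/both2.png',cv2.hconcat([P(a),P(b)]))"
```

```text
t 2.85 rail mm [  3.4 145.5  58.9] F rail [0.3 0.2 0.8] gap 0.0002
```

View pics/both2.png

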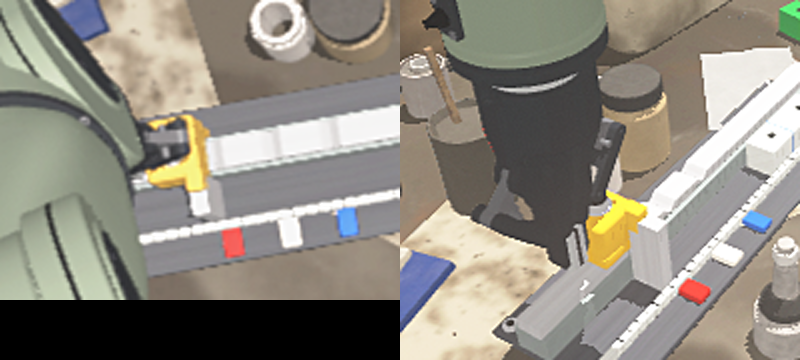

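The stop plate moved in the top crop from (180,207) to (200,203), about 15 mm. The finger rests on the block's +y face, so the finger back sits about 14.5 mm from the TCP, and the notch should come at TCP y≈124.5. I keep pushing slowly.

Emit:
{"api": "carry_out", "payload": {
  "rows": [
    [[0,0,0,0,-0.008,0,0],[0,0,0,0,-0.016,0,0],[0,0,0,0,-0.024,0,0],[0,0,0,0,-0.032,0,0],[0,0,0,0,-0.04,0,0]]
  ]
}}

```text
time: 3.37
ee_pos: [0.5663, 0.2185, 0.0588]
orientation: [[-0.981, -0.195, 0.002], [-0.195, 0.981, 0.003], [-0.002, 0.002, -1.0]]
force: [-2.6, 5.4, 1.0]
finger_gap: -0.0002
finger_force: 2.8
```

```bash
cat > yel.py <<'E'
# stop place: template-free: leading (-y) edge of plate via scene+top yellow/white; use yellow mask right edge in top view
from h import *
import cv2
q=np.load("q.npy");c=cam("top")
I=c["color"].astype(int);m=(I[...,2]-I[...,0]>70)&(I[...,1]-I[...,0]>40)
v,w=np.nonzero(m[180:300,120:300]);v+=180;w+=120
u=proj(c,W(q,[[.03,.1,.086],[.03,.09,.086]]));d=(u[1]-u[0]);d/=np.linalg.norm(d)
s=w*d[0]+v*d[1];lim=np.percentile(s,99)
o=least_squares(lambda y:proj(c,W(q,[[.007,y[0],.086]]))[0]@d-lim,[.1]);print("yellow front y mm",o.x*1e3,len(s))
E
python3 go.py;python3 yel.py
```

```text
t 3.3667 rail mm [  3.4 134.4  58.8] F rail [-1.5  5.8  1. ] gap -0.0002
yellow front y mm [74.78966709] 361
```

```bash
sed -e 's/I=c\["color"\]/I=cv2.imread("pics\/top0.png")/' yel.py | python3 -; sed -e 's/cam("top")/cam("top")/' yel.py|python3 -; python3 go.py
```

```text
yellow front y mm [99.17231545] 583
yellow front y mm [73.00125034] 364
t 3.5167 rail mm [  3.5 133.2  58.7] F rail [ 0.1 -0.1  0.7] gap 0.0001
```

Emit:
{"api": "carry_out", "payload": {
  "rows": [
    [[0,0,0,0,-0.003,0,0],[0,0,0,0,-0.006,0,0],[0,0,0,0,-0.009,0,0],[0,0,0,0,-0.012,0,0]]
  ]
}}

```text
time: 3.85
ee_pos: [0.5671, 0.2143, 0.0587]
orientation: [[-0.981, -0.194, 0.002], [-0.194, 0.981, 0.001], [-0.002, 0.001, -1.0]]
force: [-0.1, 2.1, -0.1]
finger_gap: 0.0001
finger_force: 1.0
```

```bash
python3 go.py;python3 yel.py
```

```text
t 3.85 rail mm [  3.4 130.2  58.7] F rail [ 0.3  2.1 -0.1] gap 0.0001
yellow front y mm [70.58175642] 351
```

Emit:
{"api": "carry_out", "payload": {
  "rows": [
    [[0,0,0,0,-0.003,0,0],[0,0,0,0,-0.006,0,0],[0,0,0,0,-0.009,0,0],[0,0,0,0,-0.009,0,0]]
  ]
}}

```text
time: 4.23
ee_pos: [0.5678, 0.2111, 0.0587]
orientation: [[-0.981, -0.194, 0.002], [-0.194, 0.981, 0.001], [-0.002, 0.001, -1.0]]
force: [0.3, 0.2, -1.0]
finger_gap: -0.0
finger_force: 0.0
```

```bash
python3 go.py;python3 yel.py
```

```text
t 4.2333 rail mm [  3.5 126.9  58.7] F rail [ 0.4  0.1 -1. ] gap -0.0
yellow front y mm [67.25787479] 355
```

Emit:
{"api": "carry_out", "payload": {
  "rows": [
    [[0,0,0,0,-0.003,0,0],[0,0,0,0,-0.006,0,0],[0,0,0,0,-0.006,0,0]]
  ]
}}

```text
time: 4.53
ee_pos: [0.5681, 0.2094, 0.0587]
orientation: [[-0.981, -0.194, 0.002], [-0.194, 0.981, 0.001], [-0.002, 0.001, -1.0]]
force: [0.0, -0.5, 0.7]
finger_gap: 0.0003
finger_force: 0.0
```

```bash
python3 go.py;python3 yel.py
```

```text
t 4.5333 rail mm [  3.5 125.2  58.7] F rail [-0.1 -0.5  0.7] gap 0.0003
yellow front y mm [65.46863403] 358
```

Emit:
{"api": "carry_out", "payload": {
  "rows": [
    [[0,0,0,0,-0.003,0,0],[0,0,0,0,-0.003,0,0]]
  ]
}}

```text
time: 4.75
ee_pos: [0.5682, 0.2087, 0.0587]
orientation: [[-0.981, -0.194, 0.002], [-0.194, 0.981, 0.001], [-0.002, 0.001, -1.0]]
force: [-0.4, -0.2, 0.1]
finger_gap: -0.0001
finger_force: 0.0
```

```bash
python3 go.py;python3 yel.py
```

```text
t 4.75 rail mm [  3.4 124.4  58.7] F rail [-0.4 -0.1  0.1] gap -0.0001
yellow front y mm [63.67919748] 361
```

Emit:
{"api": "carry_out", "payload": {
  "rows": [
    [[0,0,0,0,-0.003,0,0],[0,0,0,0,-0.003,0,0]]
  ]
}}

```text
time: 4.97
ee_pos: [0.5684, 0.2078, 0.0587]
orientation: [[-0.981, -0.194, 0.002], [-0.194, 0.981, 0.001], [-0.002, 0.001, -1.0]]
force: [-0.0, -0.8, 0.5]
finger_gap: 0.0
finger_force: 0.0
```

```bash
python3 go.py;python3 yel.py
```

```text
t 4.9667 rail mm [  3.4 123.6  58.7] F rail [-0.2 -0.7  0.5] gap 0.0
yellow front y mm [63.68558796] 363
```

The yellow edge stayed put (90.5 mm) while the finger advanced with no force, so the pin has likely dropped. I back off and look.

Emit:
{"api": "carry_out", "payload": {
  "rows": [
    [[0,0,0,0,0.1,0,0],[0,0,0,0,0.2,-0.1,0],[0,0,0,0,0.2,-0.2,0],[0,0,0,0,0.2,-0.3,0],[0,0,0,0,0.2,-0.4,0]]
  ]
}}

```text
time: 5.43
ee_pos: [0.5561, 0.2671, 0.1802]
orientation: [[-0.981, -0.195, 0.002], [-0.195, 0.981, 0.001], [-0.002, 0.001, -1.0]]
force: [1.0, -1.1, 0.5]
finger_gap: 0.0003
finger_force: 0.0
```

```bash
python3 go.py -28 -190 130;python3 yel.py; python3 pin.py 90; python3 - <<'E'
from h import *;import cv2
q=np.load("q.npy");T,S=cam('top'),cam('scene')
print("pred pin head top (stop 90): riding",proj(S,W(q,[[.004,.09,.104]])),"sunk",proj(S,W(q,[[.004,.09,.0985]])))
a=cv2.resize(T["color"][200:280,130:260],None,fx=3,fy=3,interpolation=2);b=cv2.resize(S["color"][270:360,170:260],None,fx=4.2,fy=4.2,interpolation=2)
o=cv2.imread('pics/scene0.png')[280:370,155:245]
h=378;P=lambda x:cv2.copyMakeBorder(x,0,h-len(x),0,0,0)
cv2.imwrite('pics/both3.png',cv2.hconcat([P(a),b]))
E
```

```text
t 5.4333 rail mm [  2.9 184.1 180.2] F rail [ 0.8 -1.3  0.5] gap 0.0003
turn [0.0005 0.0009 0.0003] shift [ 0.1041 -1.2471  0.1659]
yellow front y mm [64.35976912] 574
pin y mm [87.37239291] 1 [-0.59977438 -3.36360051]
pred pin head top (stop 90): riding [[217.21978009 285.70561265]] sunk [[217.62135325 288.51615882]]
```

View pics/both3.png

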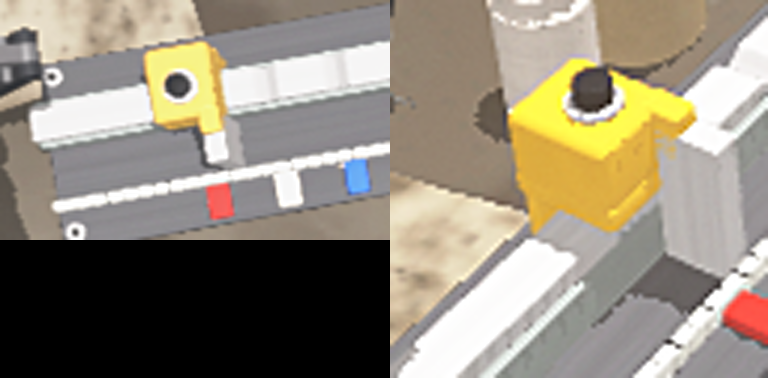

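```bash
python3 - <<'E'
from h import *;import cv2
q=np.load("q.npy");S=cam('scene');a=cv2.imread('pics/scene0.png')
for I,y in((a,.126),(S["color"],.09)):
    I=I.astype(int);u=[proj(S,W(q,[[.004,y,z]]))[0] for z in(.104,.0985,.086)]
    v,w=np.mgrid[:480,:640];m=(I.max(2)<75)&(np.hypot(w-u[0][0],v-u[0][1])<13)
    yel=(I[...,2]-I[...,0]>70)&(I[...,1]-I[...,0]>40)&(np.hypot(w-u[2][0],v-u[2][1])<60)
    n=m.sum();r=v[m];print("pred top",np.round(u,1).tolist(),"dark n",n,"rows",r.min(),r.max(),"c",w[m].mean().round(1),r.mean().round(2),"yellow rows",v[yel].min(),v[yel].max(),"top-of-yellow rows",np.percentile(v[yel],[2,98]))
E
```

```text
pred top [[200.8, 299.7], [201.3, 302.6], [202.4, 309.0]] dark n 38 rows 296 308 c 200.9 303.55 yellow rows 258 340 top-of-yellow rows [302. 338.]
pred top [[217.2, 285.7], [217.6, 288.5], [218.5, 294.8]] dark n 27 rows 287 296 c 218.2 291.85 yellow rows 246 325 top-of-yellow rows [254.92 322.  ]
```

The pin has dropped: the head's dark rows went from 12 to 9, and its top now fits the sunk prediction, with the stop at y≈90. Next is the bar.

Emit:
{"api": "carry_out", "payload": {
  "rows": [
    [[0,0,0,0.05,-0.65,0,0],[0,0,0,0.1,-0.65,0,0],[0,0,0,0.1,-0.65,0,0],[0,0,0,0.1,-0.65,0,0],[0,0,0,0.1,-0.65,0,0]]
  ]
}}

```text
time: 6.1
ee_pos: [0.5642, 0.0657, 0.1773]
orientation: [[-0.981, -0.192, -0.0], [-0.192, 0.981, -0.0], [0.0, -0.0, -1.0]]
force: [0.1, -1.0, -0.2]
finger_gap: 0.0002
finger_force: 0.0
```

```bash
python3 go.py -28 -186 100
```

```text
t 6.1 rail mm [-28.3 -15.  177.3] F rail [-0.1 -1.  -0.2] gap 0.0002
turn [-0.0001 -0.0001 -0.0012] shift [-0.0022 -0.5699  0.2579]
```

Emit:
{"api": "carry_out", "payload": {
  "rows": [
    [[0,0,0,0,-0.57,0,0],[0,0,0,0,-0.57,0,0],[0,0,0,0,-0.57,0,0],[0,0,0,0,-0.57,0,0],[0,0,0,0,-0.57,0,0]]
  ]
}}

```text
time: 6.52
ee_pos: [0.5977, -0.1068, 0.1766]
orientation: [[-0.983, -0.186, -0.0], [-0.186, 0.983, -0.002], [0.001, -0.002, -1.0]]
force: [-1.3, -1.3, -0.2]
finger_gap: 0.0
finger_force: 0.0
```

```bash
python3 go.py -28 -186 28
```

```text
t 6.5167 rail mm [ -29.  -190.7  176.6] F rail [-1.6 -1.1 -0.2] gap 0.0
turn [-0.0012 -0.0004 -0.0042] shift [-0.0035  0.017   0.4954]
```

Emit:
{"api": "carry_out", "payload": {
  "rows": [
    [[-0.001,0,-0.004,-0.003,0.015,0.14,0],[-0.001,0,-0.004,-0.003,0.015,0.28,0],[-0.001,0,-0.004,-0.003,0.015,0.4,0],[-0.001,0,-0.004,-0.003,0.015,0.4,0],[-0.001,0,-0.004,-0.003,0.015,0.4,0]]
  ]
}}

```text
time: 6.93
ee_pos: [0.5974, -0.0931, 0.0573]
orientation: [[-0.979, -0.202, -0.002], [-0.202, 0.979, 0.004], [0.001, 0.004, -1.0]]
force: [0.7, -0.5, 0.5]
finger_gap: -0.0001
finger_force: 0.0
```

```bash
python3 go.py -28 -186 27; python3 - <<'E'
from h import *;import cv2
T,S=cam('top'),cam('scene')
a=cv2.resize(T["color"][180:290,250:380],None,fx=3,fy=3,interpolation=2);b=cv2.resize(S["color"][210:310,260:370],None,fx=3.3,fy=3.3,interpolation=2)
cv2.imwrite('pics/both4.png',cv2.hconcat([a,b]))
E
```

```text
t 6.9333 rail mm [ -26.6 -177.3   57.3] F rail [ 0.6 -0.6  0.5] gap -0.0001
turn [ 0.0021 -0.0007  0.004 ] shift [ 0.0048 -0.0295  0.1009]
```

View pics/both4.png

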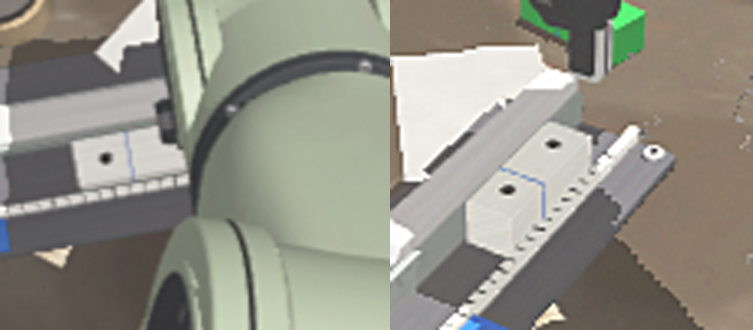

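The right crop shows the finger tip at (600,75), past the bar's -y end (590,150) and above the channel's end. I go down in the channel and then push.

Emit:
{"api": "carry_out", "payload": {
  "rows": [
    [[0.002,0,0.004,0.008,-0.03,0.03,0],[0.002,0,0.004,0.008,-0.03,0.06,0],[0.002,0,0.004,0.008,-0.03,0.1,0],[0.002,0,0.004,0.008,-0.03,0.1,0],[0.002,0,0.004,0.008,-0.02,0.1,0]]
  ]
}}

```text
time: 7.45
ee_pos: [0.5969, -0.0999, 0.0277]
orientation: [[-0.981, -0.194, 0.001], [-0.194, 0.981, -0.001], [-0.001, -0.001, -1.0]]
force: [0.3, -0.6, 0.6]
finger_gap: -0.0001
finger_force: 0.0
```

```bash
python3 go.py -29 -165 27; python3 -c "
from h import *
q=np.load('q.npy');print(proj(cam('scene'),[read_state()['ee_pos']]))"
```

```text
t 7.45 rail mm [ -28.4 -183.9   27.7] F rail [ 0.2 -0.7  0.6] gap -0.0001
turn [-0.0005  0.0005 -0.0004] shift [0.002  0.0629 0.0022]
[[322.82575864 243.89314845]]
```

Emit:
{"api": "carry_out", "payload": {
  "rows": [
    [[0,0,0,0.002,0.02,0,0],[0,0,0,0.002,0.04,0,0],[0,0,0,0.002,0.06,0,0],[0,0,0,0.002,0.08,0,0],[0,0,0,0.002,0.1,0,0]]
  ]
}}

```text
time: 7.92
ee_pos: [0.5908, -0.0698, 0.0286]
orientation: [[-0.981, -0.194, 0.003], [-0.194, 0.981, -0.001], [-0.002, -0.001, -1.0]]
force: [0.8, -2.8, 1.5]
finger_gap: -0.0001
finger_force: 1.4
```

```bash
python3 go.py -29 -60 27
```

```text
t 7.9167 rail mm [ -28.5 -153.1   28.6] F rail [ 0.2 -2.9  1.5] gap -0.0001
turn [-0.0007  0.0012 -0.0001] shift [0.0018 0.3103 0.0047]
```

Emit:
{"api": "carry_out", "payload": {
  "rows": [
    [[0,0,0,0,0.02,0,0],[0,0,0,0,0.04,0,0],[0,0,0,0,0.06,0,0],[0,0,0,0,0.08,0,0],[0,0,0,0,0.1,0,0]]
  ]
}}

```text
time: 8.33
ee_pos: [0.585, -0.0406, 0.0284]
orientation: [[-0.981, -0.194, 0.002], [-0.194, 0.981, -0.001], [-0.002, -0.001, -1.0]]
force: [1.4, -4.4, 4.8]
finger_gap: 0.0002
finger_force: 2.7
```

```bash
python3 go.py -29 -60 27
```

```text
t 8.3333 rail mm [ -28.6 -123.3   28.4] F rail [ 0.5 -4.6  4.8] gap 0.0002
turn [-0.0007  0.0011 -0.0002] shift [0.0016 0.211  0.0044]
```

Pushing well. I go on to about -60, then slow down.

Emit:
{"api": "carry_out", "payload": {
  "rows": [
    [[0,0,0,0,0.02,0,0],[0,0,0,0,0.04,0,0],[0,0,0,0,0.06,0,0],[0,0,0,0,0.08,0,0],[0,0,0,0,0.1,0,0]]
  ]
}}

```text
time: 8.75
ee_pos: [0.5791, -0.0112, 0.0284]
orientation: [[-0.981, -0.194, 0.002], [-0.194, 0.981, -0.001], [-0.002, -0.001, -1.0]]
force: [1.0, -3.9, 5.9]
finger_gap: 0.0001
finger_force: 3.2
```

Emit:
{"api": "carry_out", "payload": {
  "rows": [
    [[0,0,0,0,0.02,0,0],[0,0,0,0,0.04,0,0],[0,0,0,0,0.06,0,0],[0,0,0,0,0.08,0,0],[0,0,0,0,0.1,0,0]]
  ]
}}

```text
time: 9.17
ee_pos: [0.5733, 0.0182, 0.0283]
orientation: [[-0.981, -0.194, 0.002], [-0.194, 0.981, -0.001], [-0.002, -0.001, -1.0]]
force: [1.2, -4.3, 6.3]
finger_gap: -0.0004
finger_force: 3.5
```

```bash
python3 go.py -29 -40 27; cat > pin2.py <<'E'
import sys,cv2
from h import *
q=np.load("q.npy");S,T=cam('scene'),cam('top')
I=S["color"].astype(int);u=proj(S,W(q,[[.004,.09,.0985]]))[0]
v,w=np.mgrid[:480,:640];m=(I.max(2)<75)&(np.hypot(w-u[0],v-u[1])<13)
print("dark",m.sum(),"rows",v[m].min(),v[m].max(),"c",w[m].mean().round(1),v[m].mean().round(1))
if len(sys.argv)>1:
    a=cv2.resize(T["color"][180:290,130:280],None,fx=2.6,fy=2.6,interpolation=2);b=cv2.resize(S["color"][250:360,180:300],None,fx=3.3,fy=3.3,interpolation=2)
    a=cv2.copyMakeBorder(a,0,len(b)-len(a),0,0,0);cv2.imwrite('pics/'+sys.argv[1],cv2.hconcat([a,b]))
E
python3 pin2.py b5.png
```

```text
t 9.1667 rail mm [-28.6 -63.4  28.3] F rail [ 0.3 -4.4  6.3] gap -0.0004
turn [-0.0007  0.0011 -0.0003] shift [0.0014 0.0779 0.0043]
dark 24 rows 287 296 c 218.6 292.6
```

View pics/b5.png

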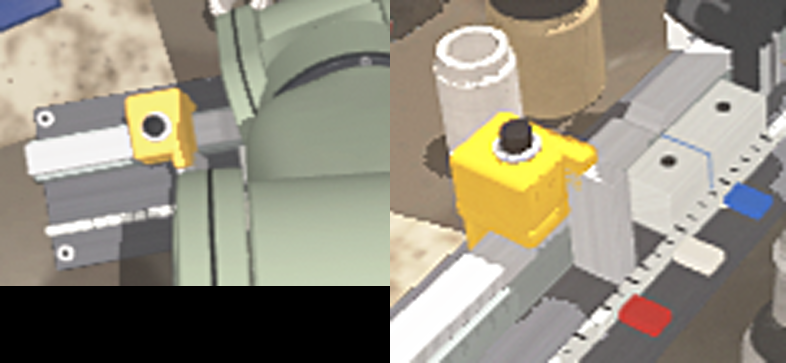

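The bar follows the finger: its front is at crop (640,200), near the plate. The pin is still sunk. I slow down.

Emit:
{"api": "carry_out", "payload": {
  "rows": [
    [[0,0,0,0,0.013,0,0],[0,0,0,0,0.026,0,0],[0,0,0,0,0.039,0,0],[0,0,0,0,0.052,0,0],[0,0,0,0,0.065,0,0]]
  ]
}}

```text
time: 9.68
ee_pos: [0.5694, 0.0376, 0.0281]
orientation: [[-0.981, -0.194, 0.002], [-0.194, 0.981, -0.001], [-0.002, -0.001, -1.0]]
force: [0.6, -2.3, 2.6]
finger_gap: 0.0002
finger_force: 1.4
```

Emit:
{"api": "carry_out", "payload": {
  "rows": [
    [[0,0,0,0,0.004,0,0],[0,0,0,0,0.008,0,0],[0,0,0,0,0.012,0,0],[0,0,0,0,0.016,0,0]]
  ]
}}

```text
time: 10.02
ee_pos: [0.5686, 0.0417, 0.0281]
orientation: [[-0.981, -0.194, 0.002], [-0.194, 0.981, -0.001], [-0.002, -0.001, -1.0]]
force: [1.4, -2.0, 1.2]
finger_gap: -0.0001
finger_force: 1.2
```

```bash
python3 go.py -29 -33 27; python3 pin2.py
```

```text
t 10.0167 rail mm [-28.7 -39.4  28.1] F rail [ 1.  -2.2  1.2] gap -0.0001
turn [-0.0006  0.0009 -0.0003] shift [0.0012 0.0214 0.0037]
dark 67 rows 286 296 c 218.3 290.5
```

Emit:
{"api": "carry_out", "payload": {
  "rows": [
    [[0,0,0,0,0.003,0,0],[0,0,0,0,0.006,0,0],[0,0,0,0,0.009,0,0]]
  ]
}}

```text
time: 10.37
ee_pos: [0.5681, 0.0444, 0.0282]
orientation: [[-0.981, -0.194, 0.002], [-0.194, 0.981, -0.001], [-0.002, -0.001, -1.0]]
force: [-0.9, -1.9, 2.1]
finger_gap: 0.0001
finger_force: 1.1
```

Emit:
{"api": "carry_out", "payload": {
  "rows": [
    [[0,0,0,0,0.003,0,0],[0,0,0,0,0.006,0,0]]
  ]
}}

```text
time: 10.53
ee_pos: [0.5678, 0.0462, 0.0282]
orientation: [[-0.981, -0.194, 0.002], [-0.194, 0.981, -0.001], [-0.002, -0.001, -1.0]]
force: [-0.4, -2.6, 0.4]
finger_gap: -0.0
finger_force: 1.1
```

```bash
python3 go.py -29 -33 27; python3 pin2.py
```

```text
t 10.5333 rail mm [-28.6 -34.8  28.2] F rail [-0.9 -2.4  0.4] gap -0.0
turn [-0.0006  0.001  -0.0002] shift [0.0014 0.006  0.0039]
dark 81 rows 286 295 c 218.0 290.6
```

Emit:
{"api": "carry_out", "payload": {
  "rows": [
    [[0,0,0,0,0.003,0,0],[0,0,0,0,0.003,0,0]]
  ]
}}

```text
time: 10.8
ee_pos: [0.5676, 0.0471, 0.0282]
orientation: [[-0.981, -0.194, 0.002], [-0.194, 0.981, -0.001], [-0.002, -0.001, -1.0]]
force: [-0.2, -2.2, 1.3]
finger_gap: 0.0001
finger_force: 1.1
```

Emit:
{"api": "carry_out", "payload": {
  "rows": [
    [[0,0,0,0,0.003,0,0],[0,0,0,0,0.003,0,0]]
  ]
}}

```text
time: 10.97
ee_pos: [0.5675, 0.0474, 0.0282]
orientation: [[-0.981, -0.194, 0.002], [-0.194, 0.981, -0.002], [-0.002, -0.002, -1.0]]
force: [1.5, -5.5, 0.8]
finger_gap: 0.0001
finger_force: 2.5
```

```bash
python3 go.py -29 -33 27; python3 pin2.py
```

```text
t 10.9667 rail mm [-28.6 -33.6  28.2] F rail [ 0.4 -5.6  0.8] gap 0.0001
turn [-0.001   0.001  -0.0004] shift [0.0014 0.0021 0.004 ]
dark 81 rows 286 295 c 217.8 290.6
```

Emit:
{"api": "carry_out", "payload": {
  "rows": [
    [[0,0,0,0,0.0015,0,0],[0,0,0,0,0.0015,0,0]]
  ]
}}

```text
time: 11.23
ee_pos: [0.5675, 0.0475, 0.0282]
orientation: [[-0.981, -0.193, 0.002], [-0.193, 0.981, -0.002], [-0.002, -0.002, -1.0]]
force: [1.8, -7.2, -0.1]
finger_gap: -0.0
finger_force: 3.3
```

```bash
python3 go.py -29 -33 27; python3 pin2.py
```

```text
t 11.2333 rail mm [-28.6 -33.5  28.2] F rail [ 0.4 -7.4 -0.1] gap -0.0
turn [-0.0011  0.001  -0.0005] shift [0.0014 0.0017 0.004 ]
dark 80 rows 286 295 c 217.8 290.7
```

The force rises without motion, so the bar butts against the stop and the notch holds. I back off straight, then lift.

Emit:
{"api": "carry_out", "payload": {
  "rows": [
    [[0,0,0,0,-0.01,0,0],[0,0,0,0,-0.06,0,0],[0,0,0,0,-0.12,0,0],[0,0,0,0,-0.15,-0.1,0],[0,0,0,0,-0.2,-0.25,0]]
  ]
}}

```text
time: 11.75
ee_pos: [0.577, -0.0085, 0.0964]
orientation: [[-0.981, -0.195, -0.003], [-0.195, 0.981, 0.0], [0.003, 0.001, -1.0]]
force: [0.4, 1.0, 0.5]
finger_gap: -0.0
finger_force: 0.0
```

Emit:
{"api": "carry_out", "payload": {
  "rows": [
    [[0,0,0,0,-0.1,-0.3,0],[0,0,0,0,-0.25,-0.4,0],[0,0,0,0,-0.4,-0.4,0],[0,0,0,0,-0.5,-0.4,0],[0,0,0,0,-0.5,-0.4,0]]
  ]
}}

```text
time: 12.17
ee_pos: [0.6075, -0.1577, 0.2197]
orientation: [[-0.981, -0.194, 0.004], [-0.194, 0.981, -0.001], [-0.003, -0.001, -1.0]]
force: [1.4, 0.3, 0.4]
finger_gap: 0.0003
finger_force: 0.0
```

```bash
python3 go.py; python3 yel.py; python3 pin2.py b6.png
```

```text
t 12.1667 rail mm [ -29.3 -242.6  219.7] F rail [1.4 0.1 0.4] gap 0.0003
yellow front y mm [64.36935443] 577
dark 16 rows 288 295 c 218.9 292.8
```

View pics/b6.png

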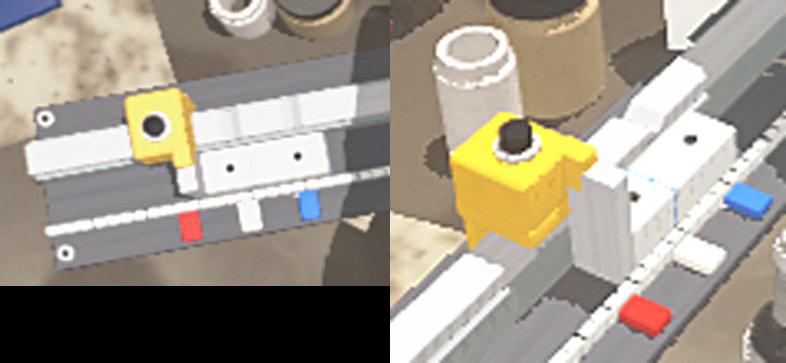

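```bash
python3 - <<'E'
from h import *
q=np.load("q.npy");T=cam("top")
for p0,o,s in(([264,162],[130,180],2.6),([571.5,171],[130,180],3.4)):
    p=(np.array(p0)+.5)/s-.5+o
    r=least_squares(lambda y:proj(T,W(q,[[-.028,y[0],.038]]))[0]-p,[.02]);print(r.x*1e3,r.fun)
E
```

```text
[25.24962959] [0.10541186 0.58696534]
[-104.03990874] [0.12549174 0.69877622]
```

The bar's middle is at y=25.2 mm, against 25 expected when butted. The stop is unchanged at 90 with the pin sunk. I hand in.

```bash
python3 -c "
from station import *
print(hand_in())"
```

```text
the job is handed in; nothing more can be done
None
```

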